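# Index the magnifier arm over the brass bush

## Robot

A 6-joint arm with a two-finger parallel gripper is mounted at the origin on a cart in front of the work surface, level with it; the furniture and walls round the work are solid. World frame = base frame: x ahead of the robot, y to its left, z up, the work surface at z = 0. Lengths are in m, angles in degrees, forces in N, time in s.
With the tool pointing down it reaches from about 0.25 to 0.725 m from the base axis. Payload 9.7 kg.
Tool frame: the origin (TCP) lies at the very end of the fingers, on their centre line; the grasp point (between the pads) lies grasp_offset behind it (grasp_offset is the distance from the TCP to the grasp point, in m); z points along the fingers, y is the line along which they close (so a half turn about z gives the same grasp; the last joint's range is limited). The gripper opens to 85 mm and grips with 20 to 120 N. Pads are 22 mm wide; open, the fingers measure 114 mm over their backs; the gripper's body (76 mm by 85 mm) begins 54 mm behind the grasp point. The pads swing forward as they close: fully open they stand 13 mm farther back than shut.
Start: joints at [64.229, 4.979, 10.078, 95.1, 0, 90], TCP at [0.239, 0.495, 0.231] pointing down, gripper open.
Joint ranges: [-179.16, 179.16], [-48.56, 103.87], [-65.8, 70.77], [-126.05, 130.52], [-82.76, 87.17], [-180, 180]. Speed limits (degrees/s): [127.2, 127.2, 147.25, 180, 180, 180].

## Interface

Orientations are given as [roll, pitch, yaw] about the fixed x, y, z axes, in that order (R = Rz(yaw) Ry(pitch) Rx(roll)).
In Python, from workcell import get_obs, camera, calibration, job_done, recognise, cut_out, mark_of, grasp_offset gives the robot as it stands.
- The arm moves only by the tool servo_tool, never from a script. Its argument "moves" is a list of rows, each a list of 3 entries, a list of its own where there are three numbers: the turn, a rotation vector about the tool's x, y, z in degrees, then the shift along the tool's x, y, z in m, then the opening in per cent of the stroke, from 0 (shut) to 100 (fully open). In form: [[[ax, ay, az], [x, y, z], claw], ...]. A call has 1 to 12 rows; each row shifts and turns the commanded pose from where the row before left it, along the tool's axes as they then stand; what a row does not reach is not made up. A row lasts 1/10 s, in which the tool goes at most 50 mm and 8.59 degrees, less where a joint would pass 70% of its speed; a pose out of reach is approached as far as the arm can. A call is refused whole if a number of a shift passes 0.05 or a number of a turn 8.59, either way. A call with a gripper value outside its range is refused whole. The fingers move at their own pace and stop on an object; "force" is the grip in N (left out, the last holds). Time passes only in rows, so rows that do not move let the fingers close. It gives the time, the measured TCP pose, the force, the opening and the grip force at its end, in the units of the state.
- get_obs(): the state, without advancing time (a new reading comes with each control period).
- camera(name): name is "scene" or "side" or "wrist"; returns (picture, depth): 480x640x3 uint8, red, green, blue; 480x640 float32, m along the optical axis (not along the pixel's ray), 0 where there is no reading.
- calibration(name): a dict with "camera_matrix" (3x3 intrinsics, pixels), "R" (3x3) and "t" (3): a world point X has camera coordinates R X + t. Camera axes: x right, y down, z forward; pixel columns grow to the right and rows downward; lengths in m; the calibration is good to about 2 mm. The wrist camera is an equidistant fisheye: a pixel r from the principal point sees the ray r / f radians off the axis. A picture is of the moment at which its call begins: read the wrist's pose just before it. calibration takes no time and is no camera call; for the wrist camera it gives the pose at the moment of the call.
- job_done(): hands the job in; it is judged then, once.
Trained networks look in the newest picture that a camera, given by its name, has taken for a name from the list of things; names that differ only in an ending like _2 or _b are one class to them, and where a whole thing is asked for, a point or a joint stands for the part that bears it (a point fixed in the world has none). Each returns a list of dicts, best first, with "score" (0 to 1); they miss things now and then, are a little off and sometimes report something else, mostly with a low value. They report only what shows in the picture. A call takes as long as a camera call. They do not tell look-alikes from the thing itself.
- recognise(name, camera): "xyz" ([x, y, z] in m, in the coordinates of the camera as it stood for that picture, good to about 4 mm: the middle of the surface that is visible of it).
- cut_out(name, camera): "mask" (480x640 bool, what is visible of it).
- mark_of(name, camera): "xyz" ([x, y, z] in m, in the coordinates of the camera as it stood for that picture, good to about 4 mm: a listed point, or the origin of a listed thing).
The state is a dict: "time": time; "q": joint angles; "qd": joint speeds; "joint_efforts": joint torques, N m; "ee_pos": TCP position; "tcp_rot": TCP orientation; "wrist_force": force on the tool from outside, world axes, zero at the start; "torque": the same for the moment, N m; "opening": finger opening in m; "grasp_force": force on a finger pad.
Only numpy, scipy, OpenCV 4.12 (cv2) and the standard library are available. Lean on these libraries where they do the work, as an engineer would, in place of code of your own. Each camera call takes 0.05 s, during which the arm holds its last target. There are 200 camera calls.

## Task

Without gripping anything, hook a fingertip under the red lift ring of the swing arm, lift the spring pin out of its hole, and swing the arm by one hole so that the magnifier lens at its other end stands over the brass bush; then let the pin drop fully home in that hole and take the finger out of the ring. Do not pinch the ring or haul hard on it, and leave the brass bush, the steel block, the cap screw and the hex key where they are.

Things in the scene. Friction and masses are not known exactly. Their poses are not given: they have to be found in the camera images.
- index_base: Fixed round aluminium plate, 310 mm diameter, 16 mm thick, flat on the bench. Origin: centre of its underside, on the arm's vertical pivot axis; z up. On its -x side (towards the robot's left) five brass-edged pin holes lie 130 mm from the pivot: one straight along -x, the others 0.436 and 0.873 rad to either side of it. On its +x side are two black pads, one for the bush, one for the block.
- pivot (a point): The pivot axis of the swing arm at the plate's top (z = 16 mm); axes as the plate's. The two pads have their centres 125 mm from here, 0.436 rad to either side of +x; which holds the brass bush varies. The blue arm is 24 mm wide, its top at z = 68 mm, its hub here up to z = 80 mm. While the pin is in a hole the arm is locked; free, it has light friction (1.5 N at the ring) and stays where left.
- swing_arm (a joint): Angle of the blue arm about the pivot, rad, positive counter-clockwise from above, range -0.96 to 0.96. At the start 0: pin in the middle hole, ring on the plate's -x side, lens on its +x side. One hole is 0.436 rad. At +0.436 the lens is over the pad on the plate's +y side (the ring has gone towards -y); at -0.436 over the pad on its -y side.
- index_pin (a joint): Height in m of the spring pin: 0 fully home in a hole, 0.026 upper stop. The pin (9 mm, round nose) goes 10 mm deep: raise it more than 0.010 for the arm to swing. The spring pulls it down with 6 N at home, 9 N at the top. Let go between holes, the nose rides on the plate (reads about 0.010) and drops in by itself when the arm is pushed over a hole.
- ring_center (a point): Centre of the red lift ring on top of the pin: inner diameter 52 mm, wire 7 mm. Pin home: 131 mm above the bench, 111 mm from the pivot. The ring leans 40 degrees from upright towards the pivot, so the way through it runs from outside and above down towards the pivot, 40 (also 45) degrees below level. Lifting acts on its upper part. Axes turn with the arm: x towards the pivot, z up.
- barrel_top (a point): Top of the steel plunger barrel on the arm's end that carries the ring, 130 mm from the pivot, z = 100 mm; barrel 26 mm at its widest. The ring's collar (18 mm) sits on it, up to z = 107 mm, and the lowest part of the ring on that. Beyond the ring, towards the pivot, there is free space down to the arm's top at z = 68 mm.
- lens_center (a point): Centre of the round magnifier lens in its black rim (70 mm outer diameter, underside at z = 58 mm), on the other end of the swing arm, 125 mm from the pivot.
- bush_center (a point): Centre, half-way up, of the loose brass guide bush (a yellow tube 30 mm in diameter, 28 mm high) standing on one of the two pads. Leave it in place.
- block_center (a point): Centre, half-way up, of the loose grey steel block with bores (28 x 50 x 28 mm) standing on the other pad. Leave it in place.
- screw_center (a point): Centre of a loose black cap screw standing on its 15 mm head, 40 mm tall, on the bench behind the plate (farther from the robot). Leave it in place.
- key_center (a point): Middle of a loose black hex key (40 x 104 x 9 mm) lying on the bench to the right of the plate. Leave it in place.
Mind the look-alikes: they are no part of the job. Of the things like the part that bears bush_center, leave any that is blue; of the rest the larger one is meant.

How it is judged (in metres and radians):
On the way, in this order (a step that is already met when the one before it is completed fails the run):
1. the pin is lifted clear of its hole (value of joint index_pin above 0.0095 m), for 0.1 s.
2. the pin is fully home in the next hole, with the lens over the brass bush (value of joint index_pin below 0.003 m and ((y of bush_center in the frame of index_base above 0 m and value of joint swing_arm between 0.39 and 0.48 rad) or (y of bush_center in the frame of index_base below 0 m and value of joint swing_arm between -0.48 and -0.39 rad))), for 0.2 s.
At the end, for the whole second after the job is handed in: The arm stands one hole from where it was (0.39 to 0.48 rad), on the side that puts the lens over the brass bush (centres within 20 mm seen from above), at rest; the pin is home (less than 3 mm up); bush, block, cap screw and hex key are within 12 mm of where they stood (all of step 2 and horizontal distance between lens_center and bush_center below 0.02 m and velocity of joint swing_arm between -0.05 and 0.05 rad/s and not (distance of bush_center from where it was at the start of the episode above 0.012 m) and not (distance of block_center from where it was at the start of the episode above 0.012 m) and not (distance of screw_center from where it was at the start of the episode above 0.012 m) and not (distance of key_center from where it was at the start of the episode above 0.012 m)); the robot touches nothing.
It fails at once if the fingers pinch the ring or haul on it with more than 35 N (contact force between the fingers and index_pin above 35 N).
It fails at once if the brass bush, steel block, cap screw or hex key is pushed, lifted or carried more than 12 mm (distance of any of bush_center, block_center, screw_center, key_center from where it was at the start of the episode above 0.012 m).
It also fails if it takes over 51 s, if anything falls off the work surface, if the arm or the gripper's body presses on something with over 40 N, if the wrist force passes 120 N, or if a joint passes its speed limit or range.

## Working session

There is one attempt and no reset: what is moved stays moved. The work goes in short steps, Python scripts to look and compute and a tool call to move; the robot and the scene stay as the last step left them, time stands still between calls to the robot, and variables do not carry over. Pictures are saved under pics/ and viewed, at most 10 in all, crops included, and the job is handed in when it is done.

Besides the shell and the picture viewer there is one more tool, called after "Call:" as name([rows], argument=value, ...), one row to a line, values as JSON. servo_tool: Moves the arm, as the interface text tells. Its arguments: {"type":"object","properties":{"moves":{"type":"array"},"force":{"type":"number"}},"required":["moves"]}

```bash
mkdir -p pics; cat > h.py <<'E'
import numpy as np, cv2
from workcell import *
def w(c,p):
    k=calibration(c); return np.array(k["R"]).T@(np.array(p)-np.array(k["t"]))
E
python3 - <<'E'
from h import *
o=get_obs(); print(o['time'],o['ee_pos'],o['tcp_rot'],o['opening'],grasp_offset)
ims=[]
for c in ("scene","side"):
    im,d=camera(c); ims.append(im); cv2.imwrite(f"pics/{c}0.png",im[:,:,::-1])
    for n in ("index_base","pivot","ring_center","barrel_top","lens_center","bush_center","block_center","screw_center","key_center"):
        for r in mark_of(n,c)[:4]: 
            k=calibration(c); p=np.array(k["camera_matrix"])@np.array(r["xyz"])
            print(c,n,round(r["score"],2),w(c,r["xyz"]).round(3),(p[:2]/p[2]).round())
print(get_obs()['time'])
E
```

```text
0.0 [0.23903706 0.49510753 0.23060111] [-1.79928986e+02  1.80876840e-03  1.54229542e+02] 0.08552470418108914 0.0187
scene index_base 0.74 [ 0.591 -0.149  0.006] [337. 267.]
scene pivot 0.6 [ 0.591 -0.147  0.014] [336. 263.]
scene ring_center 0.7 [ 0.592 -0.041  0.135] [297. 196.]
scene barrel_top 0.94 [ 0.594 -0.02   0.106] [291. 206.]
scene lens_center 0.87 [ 0.586 -0.273  0.059] [388. 271.]
scene bush_center 0.75 [ 0.375 -0.286  0.01 ] [319. 362.]
scene bush_center 0.7 [ 0.538 -0.265  0.034] [368. 293.]
scene bush_center 0.58 [ 0.441 -0.352  0.015] [377. 355.]
scene block_center 0.58 [ 0.648 -0.264  0.033] [400. 265.]
scene block_center 0.24 [ 0.595 -0.152  0.006] [340. 266.]
scene screw_center 0.65 [ 0.767 -0.125  0.018] [376. 223.]
scene screw_center 0.37 [ 0.647 -0.264  0.032] [400. 265.]
scene key_center 0.53 [ 0.584 -0.348  0.004] [420. 311.]
side index_base 0.93 [ 0.592 -0.147 -0.004] [333. 306.]
side pivot 0.94 [ 0.593 -0.147  0.016] [334. 296.]
side pivot 0.36 [ 0.59  -0.143 -0.001] [332. 303.]
side ring_center 0.73 [ 0.596 -0.036  0.132] [337. 215.]
side ring_center 0.24 [ 0.595 -0.016  0.097] [335. 228.]
side barrel_top 0.57 [ 0.596 -0.016  0.095] [336. 229.]
side lens_center 0.96 [ 0.588 -0.277  0.061] [331. 314.]
side bush_center 0.79 [ 0.53  -0.26   0.028] [295. 325.]
side bush_center 0.57 [ 0.445 -0.361  0.012] [231. 373.]
side bush_center 0.54 [ 0.378 -0.285  0.015] [198. 339.]
side block_center 0.61 [ 0.649 -0.266  0.027] [369. 330.]
side screw_center 0.47 [ 0.764 -0.127  0.015] [425. 293.]
side key_center 0.56 [ 0.584 -0.345 -0.001] [328. 376.]
1.0
```

```bash
python3 - <<'E'
import cv2
a=cv2.imread("pics/scene0.png");b=cv2.imread("pics/side0.png")
a=cv2.resize(a[150:400,230:480],(400,400));b=cv2.resize(b[170:420,180:430],(400,400))
cv2.imwrite("pics/c0.png",cv2.hconcat([a,b]))
E
```

```text
(no output)
```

View pics/scene0.png

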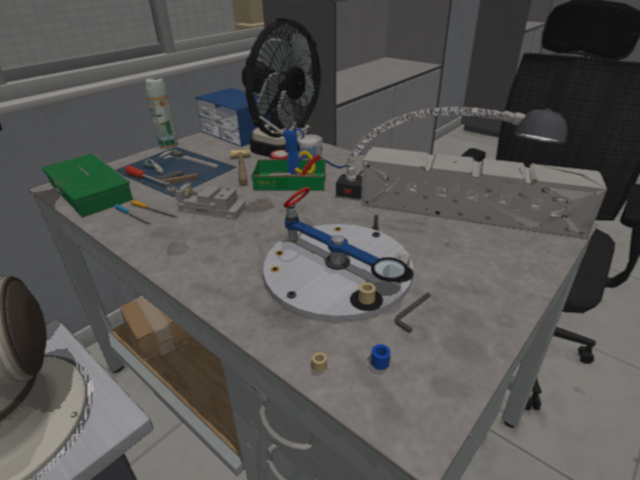

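View pics/c0.png

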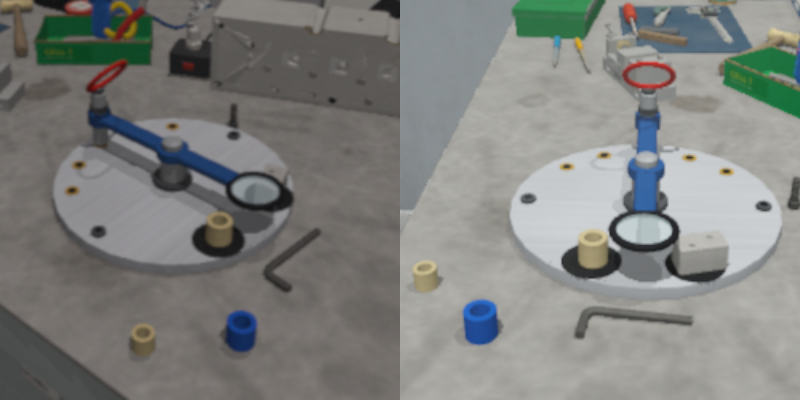

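Look-alikes for the bush: the tan bush on the plate's pad at (368,293), a small tan bush on the bench at (319,362) and a blue one at (377,355). The larger tan one, on the pad, is the one meant. It is on the robot-near side (plate −y), so the arm must go to −0.436 and the ring must move towards +x in the world. The crops agree with the marks.

```bash
cat > plan.py <<'E'
import sys
from h import *
from scipy.spatial.transform import Rotation as Ro
def cur():
    o=get_obs(); return Ro.from_euler('xyz',o['tcp_rot'],degrees=True),np.array(o['ee_pos'])
def tgt(yaw,below):  # tool axis along ring's way, turned by yaw (deg) about z
    b=np.radians(below); z=np.array([0,-np.cos(b),-np.sin(b)]); y=np.array([1.,0,0])
    return Ro.from_euler('z',yaw,degrees=True)*Ro.from_matrix(np.c_[np.cross(y,z),y,z])
def rows(R0,p0,R1,p1,n):
    rv=(R0.inv()*R1).as_rotvec(degrees=True)/n; R=R0; print("turn/row",rv.round(2))
    for i in range(n):
        print("[[%.2f,%.2f,%.2f],[%.4f,%.4f,%.4f],0],"%(*rv,*R.inv().apply((p1-p0)/n))); R=R*Ro.from_rotvec(rv,degrees=True)
E
python3 - <<'E'
from plan import *
R,p=cur(); rows(R,p,tgt(0,42),np.array([.594,.082,.238]),18); print(get_obs()['q'])
E
```

```text
turn/row [ 1.49 -2.37  3.35]
[[1.49,-2.37,3.35],[-0.0277,-0.0121,-0.0004],0],
[[1.49,-2.37,3.35],[-0.0284,-0.0105,0.0011],0],
[[1.49,-2.37,3.35],[-0.0289,-0.0087,0.0025],0],
[[1.49,-2.37,3.35],[-0.0292,-0.0070,0.0039],0],
[[1.49,-2.37,3.35],[-0.0294,-0.0051,0.0053],0],
[[1.49,-2.37,3.35],[-0.0294,-0.0033,0.0066],0],
[[1.49,-2.37,3.35],[-0.0292,-0.0014,0.0079],0],
[[1.49,-2.37,3.35],[-0.0289,0.0006,0.0091],0],
[[1.49,-2.37,3.35],[-0.0284,0.0025,0.0103],0],
[[1.49,-2.37,3.35],[-0.0277,0.0044,0.0113],0],
[[1.49,-2.37,3.35],[-0.0269,0.0063,0.0123],0],
[[1.49,-2.37,3.35],[-0.0260,0.0082,0.0132],0],
[[1.49,-2.37,3.35],[-0.0249,0.0100,0.0140],0],
[[1.49,-2.37,3.35],[-0.0236,0.0118,0.0148],0],
[[1.49,-2.37,3.35],[-0.0223,0.0136,0.0154],0],
[[1.49,-2.37,3.35],[-0.0208,0.0152,0.0159],0],
[[1.49,-2.37,3.35],[-0.0192,0.0168,0.0163],0],
[[1.49,-2.37,3.35],[-0.0174,0.0183,0.0166],0],
[ 6.42275609e+01  4.98104714e+00  1.00777192e+01  9.51002456e+01
 -3.04467264e-03  8.99988334e+01]
```

Call:
servo_tool([
  [[1.5, -2.4, 3.35], [-0.028, -0.012, -0.002], 0],
  [[1.5, -2.4, 3.35], [-0.028, -0.01, 0], 0],
  [[1.5, -2.4, 3.35], [-0.029, -0.009, 0.002], 0],
  [[1.5, -2.4, 3.35], [-0.029, -0.007, 0.004], 0],
  [[1.5, -2.4, 3.35], [-0.029, -0.005, 0.005], 0],
  [[1.5, -2.4, 3.35], [-0.029, -0.003, 0.007], 0],
  [[1.5, -2.4, 3.35], [-0.029, -0.001, 0.008], 0],
  [[1.5, -2.4, 3.35], [-0.029, 0.001, 0.009], 0],
  [[1.5, -2.4, 3.35], [-0.028, 0.003, 0.01], 0],
  [[1.5, -2.4, 3.35], [-0.028, 0.004, 0.011], 0],
  [[1.5, -2.4, 3.35], [-0.027, 0.006, 0.012], 0],
  [[1.5, -2.4, 3.35], [-0.026, 0.008, 0.013], 0],
])

```text
time: 2.2
ee_pos: [0.476, 0.2208, 0.2407]
tcp_rot: [-172.7, 32.6, 114.8]
wrist_force: [0.5, 0.7, -0.1]
opening: 0.0001
grasp_force: 0.0
```

Call:
servo_tool([
  [[1.5, -2.4, 3.35], [-0.025, 0.01, 0.014], 0],
  [[1.5, -2.4, 3.35], [-0.024, 0.012, 0.015], 0],
  [[1.5, -2.4, 3.35], [-0.022, 0.014, 0.015], 0],
  [[1.5, -2.4, 3.35], [-0.021, 0.015, 0.016], 0],
  [[1.5, -2.4, 3.35], [-0.019, 0.017, 0.016], 0],
  [[1.5, -2.4, 3.35], [-0.017, 0.018, 0.017], 0],
  [[0, 0, 0], [0, 0, 0], 0],
  [[0, 0, 0], [0, 0, 0], 0],
])

```text
time: 3.0
ee_pos: [0.594, 0.0837, 0.243]
tcp_rot: [179.9, 48.4, 89.9]
wrist_force: [-0.3, 0.2, 0.5]
opening: -0.0002
grasp_force: 0.0
```

```bash
python3 - <<'E'
from plan import *
R,p=cur(); print(p,np.array(get_obs()['q']).round(1),get_obs()['opening'])
im,d=camera("wrist"); cv2.imwrite("pics/w1.png",im[:,:,::-1])
for n in ("ring_center","barrel_top","pivot"):
    for r in mark_of(n,"wrist")[:2]: print(n,round(r["score"],2),w("wrist",r["xyz"]).round(4))
rows(R,p,tgt(0,42),np.array([.594,.082,.238])-0*p,2)
E
```

```text
[0.59400188 0.08369988 0.24302215] [ 26.6  30.1  30.2 117.  -42.  127.1] -0.00022096014568709186
barrel_top 0.81 [ 0.5956 -0.0184  0.103 ]
barrel_top 0.53 [ 0.5971 -0.1529  0.0058]
turn/row [-0.02  0.22 -0.05]
[[-0.02,0.22,-0.05],[0.0013,-0.0000,0.0023],0],
[[-0.02,0.22,-0.05],[0.0013,-0.0000,0.0023],0],
```

View pics/w1.png

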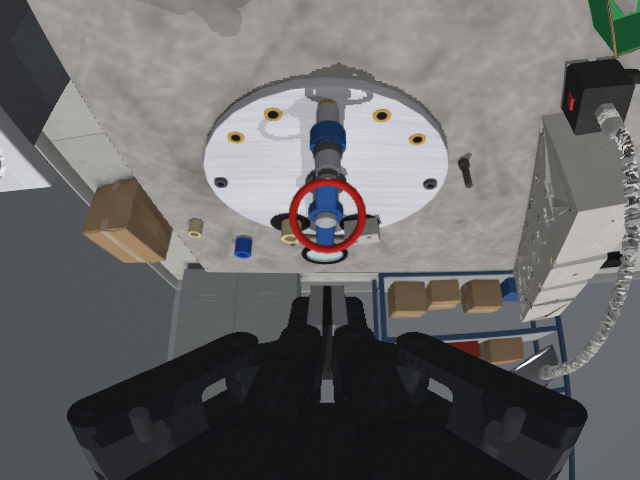

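The ring is at (327,213), seen face-on above the shut fingers at (327,300), and laterally aligned with them. Next I'll locate the ring itself from the red pixels and depth.

```bash
python3 - <<'E'
from plan import *
for c in ("wrist","scene","side"):
    im,d=camera(c); k=calibration(c); K=np.array(k["camera_matrix"])
    i=im.astype(int); m=(i[...,0]>120)&(i[...,1]<70)&(i[...,2]<70)&(d>0)
    v,u=np.nonzero(m); z=d[v,u]; x=(u-K[0,2])/K[0,0]; y=(v-K[1,2])/K[1,1]
    if c=="wrist":
        r=np.hypot(x,y); s=np.tan(r)/np.maximum(r,1e-9); x,y=x*s,y*s
    P=(np.c_[x*z,y*z,z]-np.array(k["t"]))@np.array(k["R"])
    P=P[np.linalg.norm(P-[.594,-.038,.131],axis=1)<.05]
    C=(P.min(0)+P.max(0))/2; print(c,len(P),C.round(4),P.min(0).round(3),P.max(0).round(3))
E
```

```text
wrist 1165 [ 0.5934 -0.0354  0.1332] [ 0.561 -0.057  0.109] [ 0.625 -0.014  0.157]
scene 60 [ 0.5912 -0.0373  0.134 ] [ 0.567 -0.062  0.109] [ 0.615 -0.013  0.159]
side 132 [ 0.5939 -0.0398  0.1303] [ 0.564 -0.062  0.107] [ 0.624 -0.018  0.154]
```

Call:
servo_tool([
  [[0, 0, 0], [0, 0, 0.025], 0],
  [[0, 0, 0], [0.001, 0, 0.025], 0],
  [[0, 0, 0], [0, 0, 0.025], 0],
  [[0, 0, 0], [0, 0, 0.02], 0],
  [[0, 0, 0], [0, 0, 0.015], 0],
  [[0, 0, 0], [0, 0, 0.015], 0],
  [[0, 0, 0], [0, 0, 0.015], 0],
  [[0, 0, 0], [0, 0, 0.01], 0],
  [[0, 0, 0], [0, 0, 0.01], 0],
  [[0, 0, 0], [0, 0, 0.01], 0],
  [[0, 0, 0], [0, 0, 0.01], 0],
  [[0, 0, 0], [0, 0, 0.008], 0],
])

```text
time: 4.55
ee_pos: [0.5939, -0.0565, 0.1179]
tcp_rot: [179.8, 48.4, 89.8]
wrist_force: [-1.1, -0.2, -0.4]
opening: 0.0004
grasp_force: 0.0
```

```bash
python3 - <<'E'
from plan import *
R,p=cur(); print(p, "up in tool axes",R.inv().apply([0,0,1]).round(3)); print(get_obs()['wrist_force'])
a,_=camera("scene"); b,_=camera("side")
a=cv2.resize(a[140:300,220:380],(400,400));b=cv2.resize(b[150:310,250:410],(400,400))
cv2.imwrite("pics/c2.png",cv2.hconcat([a,b])[:,:,::-1])
E
```

```text
[ 0.5939139  -0.05648686  0.11787552] up in tool axes [-0.748  0.002 -0.663]
[-1.11646106 -0.17790444 -0.35568121]
```

View pics/c2.png

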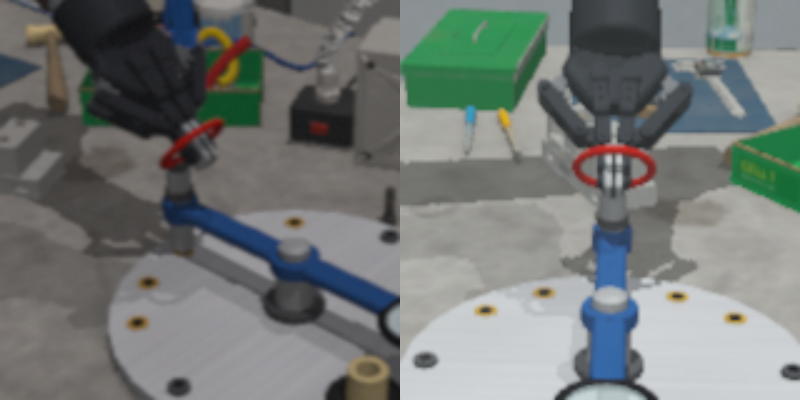

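The shut fingers pass through the ring (left crop about (195,145), right crop (613,165)) with no contact force. Now I'll lift in small steps.

Call:
servo_tool([
  [[0, 0, 0], [-0.0015, 0, -0.0013], 0],
  [[0, 0, 0], [-0.0015, 0, -0.0013], 0],
  [[0, 0, 0], [-0.0015, 0, -0.0013], 0],
  [[0, 0, 0], [-0.0015, 0, -0.0013], 0],
  [[0, 0, 0], [-0.0015, 0, -0.0013], 0],
  [[0, 0, 0], [0, 0, 0], 0],
])

```text
time: 5.25
ee_pos: [0.5941, -0.056, 0.1288]
tcp_rot: [179.8, 48.4, 89.8]
wrist_force: [0.6, 1.1, 0.9]
opening: -0.0002
grasp_force: 0.0
```

Call:
servo_tool([
  [[0, 0, 0], [-0.0015, 0, -0.0013], 0],
  [[0, 0, 0], [-0.0015, 0, -0.0013], 0],
  [[0, 0, 0], [0, 0, 0], 0],
])

```text
time: 5.55
ee_pos: [0.594, -0.0561, 0.1326]
tcp_rot: [179.8, 48.4, 89.8]
wrist_force: [0.5, -0.8, 0.9]
opening: -0.0
grasp_force: 0.0
```

Call:
servo_tool([
  [[0, 0, 0], [-0.0015, 0, -0.0013], 0],
  [[0, 0, 0], [-0.0015, 0, -0.0013], 0],
  [[0, 0, 0], [0, 0, 0], 0],
])

```text
time: 5.85
ee_pos: [0.5937, -0.0559, 0.1356]
tcp_rot: [179.9, 48.4, 89.8]
wrist_force: [-0.1, 0.5, -6.6]
opening: 0.0002
grasp_force: 2.9
```

Call:
servo_tool([
  [[0, 0, 0], [-0.0015, 0, -0.0013], 0],
  [[0, 0, 0], [-0.0015, 0, -0.0013], 0],
  [[0, 0, 0], [-0.0015, 0, -0.0013], 0],
  [[0, 0, 0], [-0.0015, 0, -0.0013], 0],
  [[0, 0, 0], [-0.0015, 0, -0.0013], 0],
  [[0, 0, 0], [-0.0015, 0, -0.0013], 0],
  [[0, 0, 0], [-0.0015, 0, -0.0013], 0],
  [[0, 0, 0], [-0.0015, 0, -0.0013], 0],
  [[0, 0, 0], [0, 0, 0], 0],
  [[0, 0, 0], [0, 0, 0], 0],
])

```text
time: 6.85
ee_pos: [0.5938, -0.0562, 0.1521]
tcp_rot: [179.8, 48.4, 89.8]
wrist_force: [-0.9, 5.5, -8.8]
opening: 0.0002
grasp_force: 4.8
```

```bash
cat >> plan.py <<'E'
def ring(c="side",near=None):
    im,d=camera(c); k=calibration(c); K=np.array(k["camera_matrix"])
    i=im.astype(int); m=(i[...,0]>120)&(i[...,1]<70)&(i[...,2]<70)&(d>0)
    v,u=np.nonzero(m); z=d[v,u]
    P=(np.c_[(u-K[0,2])/K[0,0]*z,(v-K[1,2])/K[1,1]*z,z]-np.array(k["t"]))@np.array(k["R"])
    P=P[np.linalg.norm(P-near,axis=1)<.06]; return (P.min(0)+P.max(0))/2,P.min(0),P.max(0)
def swing(a0,a1,n,piv,R,p,dz=0):  # rows carrying the TCP round the pivot, deg clockwise a1-a0
    st=-(a1-a0)/n; rv=R.inv().apply([0,0,1])*st; S=Ro.from_euler('z',st,degrees=True)
    print("turn",rv.round(2),"shift",R.inv().apply(S.apply(p-piv)-(p-piv)).round(4))
E
python3 - <<'E'
from plan import *
R,p=cur(); print(p,get_obs()['wrist_force'])
print(ring("side",[.594,-.038,.145]))
swing(0,25,10,np.array([.592,-.147,0]),R,p); print("up",R.inv().apply([0,0,1]).round(3))
E
```

```text
[ 0.59383653 -0.0562113   0.15209699] [-0.90441286  5.47941868 -8.84582091]
(array([ 0.59247866, -0.03878122,  0.14823742]), array([ 0.56187752, -0.06036725,  0.12400145]), array([ 0.62307979, -0.01719519,  0.17247338]))
turn [ 1.87 -0.01  1.66] shift [-0.0001  0.004   0.0001]
up [-0.748  0.002 -0.664]
```

Call:
servo_tool([
  [[0.94, 0, 0.83], [0, 0.002, 0], 0],
  [[0.94, 0, 0.83], [0, 0.002, 0], 0],
  [[0.94, 0, 0.83], [0, 0.002, 0], 0],
  [[0.94, 0, 0.83], [0, 0.002, 0], 0],
  [[0.94, 0, 0.83], [0, 0.002, 0], 0],
  [[0.94, 0, 0.83], [0, 0.002, 0], 0],
  [[0.94, 0, 0.83], [0, 0.002, 0], 0],
  [[0.94, 0, 0.83], [0, 0.002, 0], 0],
  [[0.94, 0, 0.83], [0, 0.002, 0], 0],
  [[0.94, 0, 0.83], [0, 0.002, 0], 0],
])

```text
time: 7.9
ee_pos: [0.6139, -0.0585, 0.1522]
tcp_rot: [179.8, 48.4, 77.2]
wrist_force: [-1.0, 1.3, -8.8]
opening: -0.0002
grasp_force: 3.7
```

```bash
python3 - <<'E'
from plan import *
R,p=cur(); o=get_obs(); print(p,o['tcp_rot'],o['wrist_force'])
c=ring("side",[.62,-.04,.148])[0]; print(c, "ring angle",np.degrees(np.arctan2(c[0]-.592,c[1]+.147)))
print("tcp angle",np.degrees(np.arctan2(p[0]-.592,p[1]+.147)),np.hypot(p[0]-.592,p[1]+.147))
E
```

```text
[ 0.61393684 -0.05851018  0.15220065] [179.84764174  48.42523793  77.18202131] [-1.02308114  1.25751045 -8.83995164]
[ 0.61746072 -0.04236785  0.14872274] ring angle 13.676300833107172
tcp angle 13.923073583815693 0.09116837943793503
```

Call:
servo_tool([
  [[0.94, 0, 0.83], [0, 0.002, 0], 0],
  [[0.94, 0, 0.83], [0, 0.002, 0], 0],
  [[0.94, 0, 0.83], [0, 0.002, 0], 0],
  [[0.94, 0, 0.83], [0, 0.002, 0], 0],
  [[0.94, 0, 0.83], [0, 0.002, 0], 0],
  [[0.94, 0, 0.83], [0, 0.002, 0], 0],
  [[0.94, 0, 0.83], [0, 0.002, 0], 0],
  [[0.94, 0, 0.83], [0, 0.002, 0], 0],
  [[0.94, 0, 0.83], [0, 0.002, 0], 0],
  [[0.6, 0, 0.5], [0, 0.001, 0], 0],
  [[0, 0, 0], [0, 0, 0], 0],
])

```text
time: 9.05
ee_pos: [0.6322, -0.0644, 0.1518]
tcp_rot: [179.9, 48.4, 65.2]
wrist_force: [0.2, 0.8, -9.1]
opening: -0.0003
grasp_force: 3.7
```

```bash
python3 - <<'E'
from plan import *
R,p=cur(); o=get_obs(); print(p,o['tcp_rot'],o['wrist_force'])
c=ring("side",[.64,-.045,.148])[0]; print(c, "ring angle",np.degrees(np.arctan2(c[0]-.592,c[1]+.147)))
print("tcp angle",np.degrees(np.arctan2(p[0]-.592,p[1]+.147)),np.hypot(p[0]-.592,p[1]+.147))
print("up",R.inv().apply([0,0,1]).round(3))
for q in ("lens_center","bush_center"): 
  for r in mark_of(q,"side")[:2]: print(q,round(r['score'],2),w("side",r["xyz"]).round(4))
E
```

```text
[ 0.63218711 -0.06438065  0.15179168] [179.92287324  48.40649626  65.23356149] [ 0.19237741  0.81039618 -9.08075512]
[ 0.63772811 -0.04955628  0.14796798] ring angle 25.139594341308403
tcp angle 25.9388790517743 0.09187470299880049
up [-0.748  0.001 -0.664]
lens_center 0.82 [ 0.5354 -0.2622  0.06  ]
bush_center 0.91 [ 0.4445 -0.3585  0.0151]
bush_center 0.71 [ 0.3771 -0.2828  0.0129]
```

Call:
servo_tool([
  [[0, 0, 0], [0.0015, 0, 0.0013], 0],
  [[0, 0, 0], [0.0015, 0, 0.0013], 0],
  [[0, 0, 0], [0.0015, 0, 0.0013], 0],
  [[0, 0, 0], [0.0015, 0, 0.0013], 0],
  [[0, 0, 0], [0.0015, 0, 0.0013], 0],
  [[0, 0, 0], [0.0015, 0, 0.0013], 0],
  [[0, 0, 0], [0.0015, 0, 0.0013], 0],
  [[0, 0, 0], [0.0015, 0, 0.0013], 0],
  [[0, 0, 0], [0.0015, 0, 0.0013], 0],
  [[0, 0, 0], [0.0015, 0, 0.0013], 0],
  [[0, 0, 0], [0.0015, 0, 0.0013], 0],
  [[0, 0, 0], [0, 0, 0], 0],
])

```text
time: 10.4
ee_pos: [0.6316, -0.064, 0.1304]
tcp_rot: [180.0, 48.4, 65.3]
wrist_force: [-0.3, -0.2, 0.6]
opening: 0.0
grasp_force: 0.0
```

```bash
python3 - <<'E'
from plan import *
R,p=cur(); o=get_obs(); print(p,o['tcp_rot'],o['wrist_force'])
c=ring("side",[.64,-.045,.135]); print(c, "ring angle",np.degrees(np.arctan2(c[0][0]-.592,c[0][1]+.147)))
E
```

```text
[ 0.63163738 -0.06402497  0.13036091] [179.9877392   48.42369165  65.32601503] [-0.3009265  -0.19486996  0.64411945]
(array([ 0.63954287, -0.04917888,  0.13104711]), array([ 0.61013455, -0.07323677,  0.10606083]), array([ 0.66895119, -0.025121  ,  0.1560334 ])) ring angle 25.920606822073054
```

The ring is back at z 0.131, the same as at the start, so the pin is home and unloaded. Now I'll centre the finger and withdraw it.

Call:
servo_tool([
  [[0, 0, 0], [0.003, 0, 0.0025], 0],
  [[0, 0, 0], [0.003, 0, 0.0025], 0],
  [[0, 0, 0], [0.002, 0, 0.002], 0],
  [[0, 0, 0], [0, 0, -0.01], 0],
  [[0, 0, 0], [0, 0, -0.015], 0],
  [[0, 0, 0], [0, 0, -0.02], 0],
  [[0, 0, 0], [0, 0, -0.025], 0],
  [[0, 0, 0], [0, 0, -0.03], 0],
  [[0, 0, 0], [0, 0, -0.03], 0],
  [[0, 0, 0], [0, 0, -0.03], 0],
  [[0, 0, 0], [0, 0, 0], 0],
  [[0, 0, 0], [0, 0, 0], 0],
])

```text
time: 11.65
ee_pos: [0.6526, 0.0277, 0.2028]
tcp_rot: [177.8, 46.7, 65.4]
wrist_force: [0.2, 1.2, 0.2]
opening: 0.0001
grasp_force: 0.0
```

```bash
python3 - <<'E'
from plan import *
R,p=cur(); o=get_obs(); print(p,o['wrist_force'])
for s in ("side","scene"): print(ring(s,[.64,-.045,.135])[0])
a,_=camera("scene"); b,_=camera("side")
a=cv2.resize(a[150:400,230:480],(400,400));b=cv2.resize(b[170:420,180:430],(400,400))
for q in ("lens_center","bush_center","block_center","screw_center","key_center"): 
  for c in ("scene","side"):
    for r in mark_of(q,c)[:3]: print(c,q,round(r['score'],2),w(c,r["xyz"]).round(3))
cv2.imwrite("pics/c3.png",cv2.hconcat([a,b])[:,:,::-1])
E
```

```text
[0.65256199 0.02770745 0.20279404] [0.20523569 1.20332053 0.24075462]
[ 0.63843502 -0.05086233  0.13040367]
[ 0.63761628 -0.052288    0.13593689]
scene lens_center 0.9 [ 0.533 -0.263  0.061]
side lens_center 0.93 [ 0.535 -0.263  0.064]
side lens_center 0.46 [ 0.649 -0.264  0.027]
scene bush_center 0.73 [ 0.442 -0.352  0.014]
scene bush_center 0.66 [ 0.538 -0.265  0.03 ]
scene bush_center 0.59 [ 0.375 -0.286  0.009]
side bush_center 0.92 [ 0.443 -0.357  0.011]
side bush_center 0.8 [ 0.378 -0.285  0.01 ]
side bush_center 0.62 [ 0.532 -0.262  0.026]
scene block_center 0.56 [ 0.639 -0.053  0.132]
side block_center 0.87 [ 0.644 -0.263  0.027]
scene screw_center 0.74 [ 0.647 -0.269  0.029]
scene screw_center 0.7 [ 0.582 -0.348  0.005]
scene screw_center 0.4 [ 0.768 -0.123  0.022]
side screw_center 0.58 [ 0.766 -0.123  0.017]
scene key_center 0.73 [ 0.583 -0.347  0.002]
scene key_center 0.18 [ 0.768 -0.123  0.022]
side key_center 0.72 [ 0.585 -0.346 -0.003]
```

View pics/c3.png

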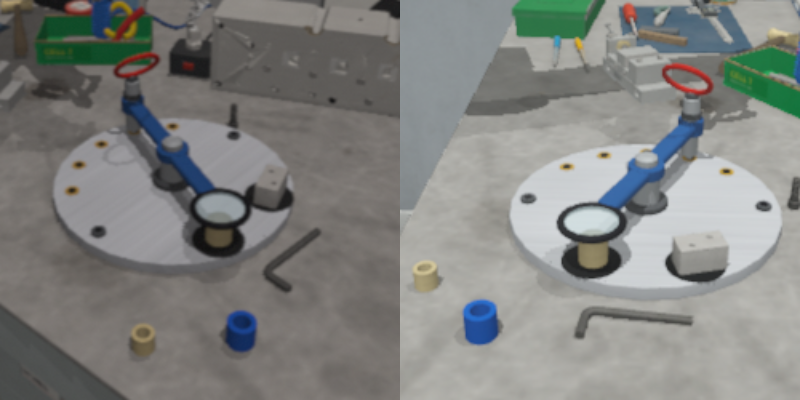

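The lens stands over the brass bush. The ring is at its home height, the other parts are where they stood, and the fingers are clear.

```bash
python3 -c "from workcell import *; print(job_done())"
```

```text
the job is handed in; nothing more can be done
None
```

The job is handed in: the arm stands one hole over with the lens above the brass bush, the pin reads home by ring height, the finger is out of the ring, and the bush, block, screw and key measure where they stood; no verdict came back.

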